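# Wind the spring-driven vial rotator

### The arm

A 6-joint arm with a two-finger parallel gripper is mounted at the origin on a cart in front of the work surface, level with it; the furniture and walls round the work are solid. World frame = base frame: x ahead of the robot, y to its left, z up, the work surface at z = 0. Lengths are in mm, angles in degrees, forces in N, time in s.
With the tool pointing down it reaches from about 300 to 850 mm from the base axis. Payload 4.2 kg.
Tool frame: the origin (TCP) lies between the finger pads; the fingertips stand 25 mm ahead of it and the grasp point (between the pads) lies 6 mm ahead of it; x points along the fingers, y is the direction in which the jaws open and shut, and the axes are right-handed (so a half turn about x gives the same grasp; the last joint's range is limited). The gripper opens to 91 mm and grips with 3 to 60 N. Pads are 32 mm wide; open, the fingers measure 118 mm over their backs; the gripper's body (76 mm by 178 mm) begins 60 mm behind the grasp point.
Start: joints at [-68.812, 18.312, 89.639, -0, 72.044, -1.146], TCP at [218.506, -531.88, 238.976] pointing down, gripper open.
Joint ranges: [-177.97, 177.97], [-48.28, 115.42], [12.27, 149.76], [-77.06, 257.06], [2.81, 150.46], [-146.56, 146.56]. Speed limits (degrees/s): [147.25, 147.25, 180, 180, 180, 180].

### API

Orientations are given as [roll, pitch, yaw] about the fixed x, y, z axes, in that order (R = Rz(yaw) Ry(pitch) Rx(roll)).
In Python, from workcell import env gives the robot as it stands.
- The arm moves only by the tool jog_arm, never from a script. Its argument "plan" is one flat list of numbers, 4 for each row, row after row: the shift along the tool's x, y, z in cm, then the turn about the tool's x in units of 6 degrees (1.0 is 6 degrees). In form: [tx, ty, tz, turn, tx, ty, tz, turn, ...]. A call has 1 to 12 rows; each row shifts and turns the commanded pose from where the row before left it, along the tool's axes as they then stand; what a row does not reach is not made up. A row lasts 1/12 s, in which the tool goes at most 41.7 mm and 7.16 degrees, less where a joint would pass 70% of its speed; a pose out of reach is approached as far as the arm can. A call with a gripper value outside its range is refused whole. "claw" is the finger opening in cm, from 0 to 9.12, set as the call begins (left out, the last holds). The fingers move at their own pace and stop on an object; "newtons" is the grip in N (left out, the last holds). Time passes only in rows, so rows that do not move let the fingers close. It gives the time, the measured TCP pose, the force and the opening at its end, in the units of the state.
- env.state(): the state, without advancing time (a new reading comes with each control period).
- env.grab_frame(name): name is "scene" or "side" or "wrist"; returns the picture (480x640x3 uint8, red, green, blue); there is no depth.
- env.calibration(name): a dict with "vertical_fov" (degrees; the focal length in pixels is half the picture's height over the tangent of half this angle, whatever the lens; pixels are square), "cx", "cy" (the principal point, pixels), "k1" (the pictures are not rectified: a ray, as slopes to the right and down, at radius r is drawn at 1 + k1 r^2 times it, then the intrinsics apply), "origin" and "orientation" of the camera in the world; the wrist camera has in their place "T_tool_cam" (4x4, takes a point from camera to tool coordinates, whose origin is the TCP and whose axes are the tool frame's). Camera axes: x right, y down, z forward; pixel columns grow to the right and rows downward; lengths in mm; the calibration is good to about 2 mm. A picture is of the moment at which its call begins: read the wrist's pose just before it. calibration takes no time and is no camera call.
- env.job_done(): hands the job in, once; it reports no verdict.
The state is a dict: "time_s": time; "qpos": joint angles; "qvel": joint speeds; "effort": joint torques, N m; "ee_pos": TCP position; "ee_rot": TCP orientation; "force": force on the tool from outside, world axes, zero at the start; "torque": the same for the moment, N m; "gripper_width": finger opening in mm.
Only numpy, scipy, OpenCV 4.12 (cv2) and the standard library are available. Lean on these libraries where they do the work, as an engineer would, in place of code of your own. Each camera call takes 0.05 s, during which the arm holds its last target.

### The job

Two spring-driven vial rotators stand on the bench. Wind the one that carries the blue-capped vials: turn its brass wing key clockwise, seen from above, in two or more partial turns of roughly equal size, letting go of the key between them, until its black pointer stands in the green field of the dial, then let go. Leave the key of the rotator with the red-capped vials alone.

Things in the scene. Friction and masses are not known exactly. Their poses are not given: they have to be found in the camera images.
- blue_key (a joint): Winding of the key on the rotator with blue-capped vials, rad: 0 run down, grows as the key turns clockwise seen from above, stop at 3.0; starts at 0 to 0.35. The green field is centred on 2.6, about 0.22 either way. Friction of 0.04 N m holds the key where it is left; the spring adds up to 0.03, so turning takes under 0.08 N m. Turning back unwinds it.
- blue_key_grip (a point): Grip point of that key, on its upright turning axis, 96 mm above the bench, mid-height of the wing: an upright brass plate 8 mm thick, 51 mm long (round ends), 28 mm tall (82 to 110 mm above the bench), pinched across its 8 mm. The point turns with the key: x runs level along the wing to the pointer's side, z is up.
- blue_rotator: Its rotator, 92 x 204 mm, fixed to the bench; origin under its middle, y along its length, z up. White housing on the +y half, flat top 60 mm above the bench, with the dial (radius 38) and black pointer (35 mm long, up to 66 mm above the bench) under the key, whose axis is at y = +50 mm. Three blue-capped vials on the -y half, 87 mm high, 65 mm or more from the key's axis.
- red_key_tip (a point): Point near the outer end of the wing of the other rotator's key, 96 mm above the bench, 22 mm from that key's axis on the pointer's side. That rotator is alike but carries red-capped vials; its key must stay as it is.

How it is judged:
By the outcome, as a careful person would: the job done as asked, in the order asked, and still so for the second after the job is handed in, with the robot touching nothing.
It also fails if it takes over 42 s, if anything falls off the work surface, if the arm or the gripper's body presses on something with over 40 N, if the wrist force passes 120 N, or if a joint passes its speed limit or range.

## Working session

There is one attempt and no reset: what is moved stays moved. The work goes in short steps, Python scripts to look and compute and a tool call to move; the robot and the scene stay as the last step left them, time stands still between calls to the robot, and variables do not carry over. Pictures are saved under pics/ and viewed, and the job is handed in when it is done.

Besides the shell and the picture viewer there is one more tool, called after "Request:" as a command line: name --argument value ..., lists and objects as JSON in quotes. jog_arm: Moves the arm, as the interface text tells. Its arguments: {"type":"object","properties":{"plan":{"type":"array"},"claw":{"type":"number"},"newtons":{"type":"number"}},"required":["plan"]}

```bash
mkdir -p pics; ls
python3 - <<'E'
from workcell import env
import cv2
print(env.state())
for n in("scene","side"):
    print(n,env.calibration(n))
    cv2.imwrite(f"pics/{n}0.png",env.grab_frame(n)[:,:,::-1])
print(env.calibration("wrist"))
E
```

```text
pics
{'time_s': 0.0, 'qpos': array([-6.88110422e+01,  1.83514912e+01,  8.97051705e+01,  1.62621500e-03,
        7.20419703e+01, -1.14539645e+00]), 'qvel': array([-0.0179403 ,  0.06625794,  0.00443156, -0.13828856,  0.02441177,
       -0.03453389]), 'effort': array([ 1.84903278e-03, -4.12458444e+01, -2.31972063e+01,  7.29459221e-02,
        4.57600015e-02, -1.42280037e-04]), 'ee_pos': array([ 218.35976812, -531.44710177,  238.1300993 ]), 'ee_rot': array([-92.0434746 ,  89.90135593, 110.29037691]), 'force': array([-0.70053787,  0.28497579, -0.21798597]), 'torque': array([0.0560701 , 0.05012654, 0.03633848]), 'gripper_width': 91.39453695256647}
scene {'vertical_fov': 42.489383463021916, 'cx': 310.5003520689593, 'cy': 241.15140471093665, 'k1': 0.07521073711591508, 'origin': array([-120.24078589,  326.09133138,  795.95471542]), 'orientation': array([-136.50836887,   -0.35685693, -115.80524166])}
side {'vertical_fov': 44.045712726992676, 'cx': 310.63317806990773, 'cy': 233.29467432860343, 'k1': -0.1884442962554226, 'origin': array([ 454.58987981, -874.33586472,  851.42117521]), 'orientation': array([-129.58686661,    0.21841781,   -2.28129952])}
{'vertical_fov': 68.49230669868453, 'cx': 310.50455227554846, 'cy': 238.8534132027444, 'k1': 0.005905990881781044, 'T_tool_cam': array([[-9.18211439e-04, -2.98350380e-01,  9.54455975e-01,
        -1.46528215e+02],
       [ 9.99999535e-01,  7.83658125e-06,  9.64475139e-04,
        -9.00326156e-02],
       [-2.95231196e-04,  9.54456416e-01,  2.98350234e-01,
        -8.57001561e+01],
       [ 0.00000000e+00,  0.00000000e+00,  0.00000000e+00,
         1.00000000e+00]])}
```

View pics/scene0.png

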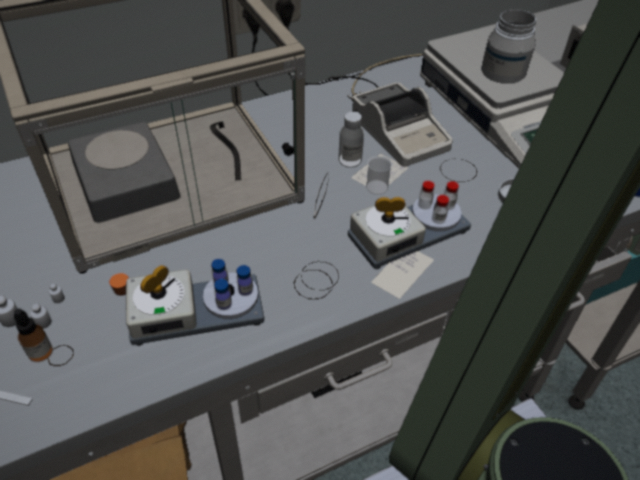

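View pics/side0.png

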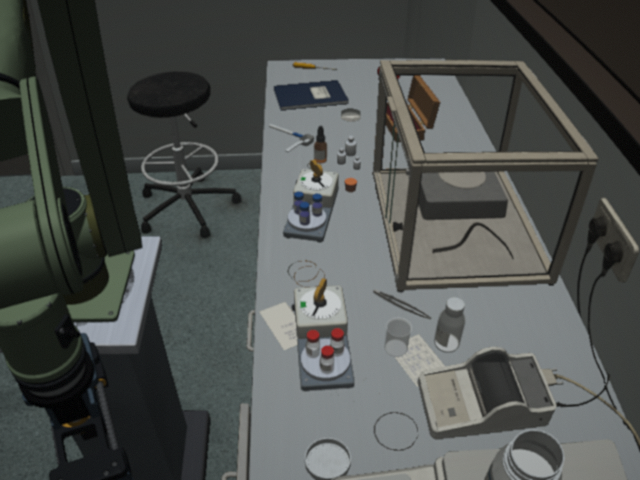

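The blue rotator is on the left: in the scene view its key is at about (155,280) with vials around (230,285). The red one's key is at about (390,207). I'll enlarge both.

```bash
cat > h.py <<'E'
import numpy as np, cv2
from scipy.spatial.transform import Rotation as R
from workcell import env
def cam(n,st=None):
    c=env.calibration(n); f=240/np.tan(np.radians(c["vertical_fov"]/2))
    if n=="wrist":
        T=np.eye(4); T[:3,:3]=R.from_euler("xyz",st["ee_rot"],degrees=True).as_matrix(); T[:3,3]=st["ee_pos"]
        T=T@c["T_tool_cam"]; M,o=T[:3,:3],T[:3,3]
    else: M,o=R.from_euler("xyz",c["orientation"],degrees=True).as_matrix(),np.array(c["origin"])
    return dict(f=f,cx=c["cx"],cy=c["cy"],k=c["k1"],M=M,o=o)
def proj(c,P):
    p=(np.atleast_2d(P)-c["o"])@c["M"]; s=p[:,:2]/p[:,2:]; s=s*(1+c["k"]*(s**2).sum(1,keepdims=True))
    return s*c["f"]+[c["cx"],c["cy"]]
def onz(c,uv,z):
    d=(np.array(uv,float)-[c["cx"],c["cy"]])/c["f"]; s=d.copy()
    for _ in range(30): s=d/(1+c["k"]*(s@s))
    r=c["M"]@[s[0],s[1],1]; return c["o"]+r*(z-c["o"][2])/r[2]
def crop(src,out,u,v,w,hh,s):
    im=cv2.imread(src)[v:v+hh,u:u+w]; cv2.imwrite(out,cv2.resize(im,None,fx=s,fy=s,interpolation=cv2.INTER_CUBIC))
E
python3 - <<'E'
from h import *
crop("pics/scene0.png","pics/c1.png",115,250,160,100,5)
crop("pics/side0.png","pics/c2.png",270,150,100,95,6)
E
```

```text
(no output)
```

View pics/c1.png

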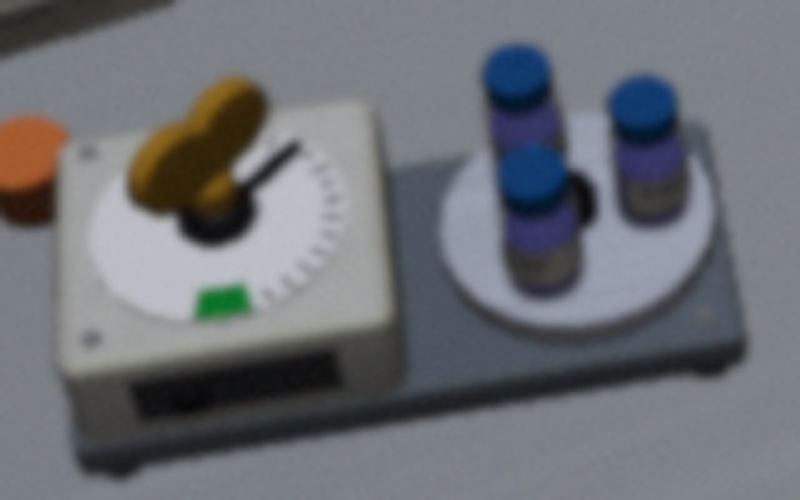

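View pics/c2.png

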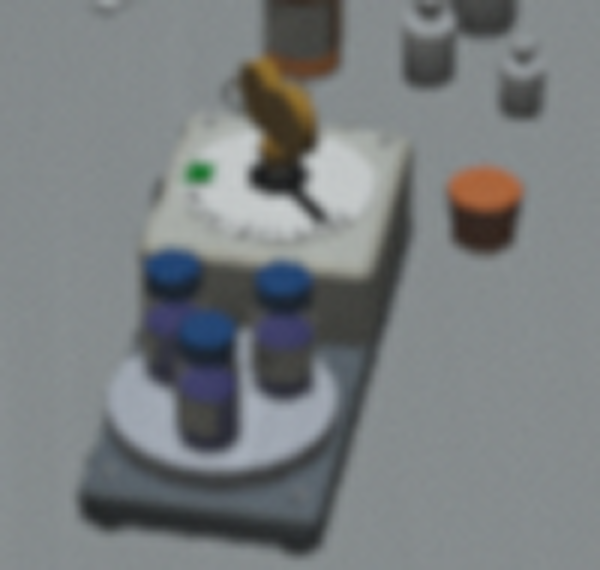

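Run:
```python
from h import *
a=cam("scene");b=cam("side")
A=lambda u,v,z:onz(a,(115+u/5-.4,250+v/5-.4),z).round(1)
B=lambda u,v,z:onz(b,(270+u/6-.4,150+v/6-.4),z).round(1)
for n,u,v,z in [("dial",217,218,60),("hub",215,222,62),("tip",298,147,64),("green",223,302,61),("c1",60,145,60),("c2",375,103,60),("c3",403,315,60),("c4",65,365,60),("cap",517,60,87),("cap",642,95,87),("cap",530,165,87),("basecornerR",745,340,12),("wingL",165,178,96),("wingR",230,110,96)]: print(n,A(u,v,z))
print("side")
for n,u,v,z in [("dial",283,187,60),("hub",280,178,62),("tip",324,219,64),("green",200,173,61),("c1",190,118,60),("c2",408,145,60),("c3",370,272,60),("c4",143,245,60),("cap",173,265,87),("cap",284,278,87),("cap",208,325,87),("wingL",262,90,96),("wingR",297,122,96)]: print(n,B(u,v,z))
# red
```

```text
dial [507.8 273.4  60. ]
hub [504.9 274.5  62. ]
tip [520.8 243.6  64. ]
green [475.5 280.7  61. ]
c1 [556.6 308.4  60. ]
c2 [531.3 216.3  60. ]
c3 [448.7 234.6  60. ]
c4 [473.9 327.7  60. ]
cap [505.4 175.9  87. ]
cap [475.7 146.7  87. ]
cap [464.4 186.7  87. ]
basecornerR [430.4 135.8  12. ]
wingL [498.1 285.2  96. ]
wingR [515.3 261.   96. ]
side
dial [511.8 274.9  60. ]
hub [510.7 278.2  62. ]
tip [526.2 246.7  64. ]
green [479.6 284.6  61. ]
c1 [476.7 325.5  60. ]
c2 [562.9 302.2  60. ]
c3 [542.  216.8  60. ]
c4 [456.4 238.3  60. ]
cap [467.1 187.1  87. ]
cap [507.4 177.2  87. ]
cap [478.8 149.8  87. ]
wingL [504.2 289.3  96. ]
wingR [516.6 266.3  96. ]
```

Run:
```python
from h import *
a=cam("scene");b=cam("side")
for n,c,uv in [("boxL",a,(83,264)),("boxR",a,(301,200)),("boxR side",b,(405,285)),("boxL side",b,(378,175)),("redhub",a,(388,218)),("redhub",b,(320,307))]: print(n,onz(c,uv,0 if 'box' in n else 62).round(0))
# top height of near right post: scene top (303,48), side top (410,160)
P=onz(a,(301,200),0)
for z in (200,250,300,350,400): print(z,proj(a,[P[0],P[1],z]).round(0),proj(b,[P[0],P[1],z]).round(0))
s=env.state(); print(R.from_euler("xyz",s["ee_rot"],degrees=True).as_matrix().round(3))
```

```text
boxL [675. 364.   0.]
boxR [662. -38.   0.]
boxR side [679. -20.   0.]
boxL side [674. 382.   0.]
redhub [ 497. -124.   62.]
redhub [ 498. -131.   62.]
200 [[300. 111.]] [[408. 213.]]
250 [[300.  84.]] [[411. 190.]]
300 [[300.  56.]] [[414. 167.]]
350 [[300.  25.]] [[417. 141.]]
400 [[299.  -9.]] [[420. 114.]]
[[-0.001  0.38  -0.925]
 [ 0.002 -0.925 -0.38 ]
 [-1.    -0.002 -0.   ]]
```

Request:
jog_arm --plan '[0,-2.65,-2.4,0,0,-2.65,-2.4,0,0,-2.65,-2.4,0,0,-2.65,-2.4,0,0,-2.65,-2.4,0,0,-2.65,-2.4,0,0,-2.65,-2.4,0,0,-2.65,-2.4,0,0,-2.65,-2.4,0,0,-2.65,-2.4,0,0,-2.65,-2.4,0,0,-2.65,-2.4,0]' --claw 6 --newtons 20

```text
time_s: 1.1
ee_pos: [364.0, -126.5, 238.8]
ee_rot: [10.5, 90.0, -147.2]
force: [0.4, -0.3, 0.2]
gripper_width: 60.2
```

Request:
jog_arm --plan '[0,-2.65,-2.4,0,0,-2.65,-2.4,0,0,-2.65,-2.4,0,0,-2.65,-2.4,0,0,-2.65,-2.4,0,0,-2.65,-2.4,0,0,-2.65,-2.4,0,0,-2.65,-2.4,0,0,-2.65,-2.4,0,0,-2.65,-2.4,0,0,-2.65,-2.4,0,0,-2.65,-2.4,0]'

```text
time_s: 2.1
ee_pos: [509.6, 277.0, 238.4]
ee_rot: [18.0, 89.9, -139.7]
force: [0.6, -0.4, -0.0]
gripper_width: 59.7
```

Request:
jog_arm --plan '[0,0,0,-1.1,0,0,0,-1.1,0,0,0,-1.1,0,0,0,-1.1,0,0,0,-1.1,0,0,0,-1.1,0,0,0,-1.1,0,0,0,-1.1,0,0,0,-1.1,0,0,0,-1.1,0,0,0,-1.1,0,0,0,-1.1]'

```text
time_s: 3.1
ee_pos: [509.4, 275.1, 238.4]
ee_rot: [-69.2, 89.9, -147.3]
force: [-0.7, 0.1, 0.2]
gripper_width: 60.0
```

Request:
jog_arm --plan '[0,0,0,-1.1,0,0,0,-1.1,0,0,0,0,0,0,0,0]'

```text
time_s: 3.43
ee_pos: [509.4, 275.2, 238.5]
ee_rot: [-80.3, 90.0, -145.8]
force: [-0.2, 0.8, 0.0]
gripper_width: 59.7
```

Run:
```python
from h import *
import pickle
s=env.state(); pickle.dump(s,open("s1.pkl","wb"))
cv2.imwrite("pics/w1.png",env.grab_frame("wrist")[:,:,::-1])
M=R.from_euler("xyz",s["ee_rot"],degrees=True).as_matrix()
print(s["time_s"],s["qpos"].round(1),s["ee_pos"],M.round(3))
c=cam("wrist",s); print(proj(c,[[508,274,60],[508,274,96]]))
```

```text
3.4333 [27.2 18.7 89.1 -0.  72.2  2.7] [509.44790677 275.18901211 238.52701062] [[-0.001  0.909  0.416]
 [-0.     0.416 -0.909]
 [-1.    -0.001  0.   ]]
[[308.0329726  222.44101154]
 [307.69207301 233.15468938]]
```

View pics/w1.png

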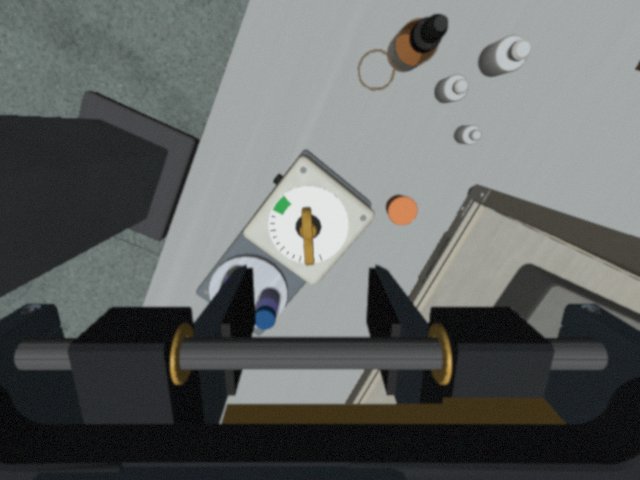

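Run:
```python
from h import *
crop("pics/w1.png","pics/c3.png",235,145,145,115,5)
```

```text
(no output)
```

View pics/c3.png

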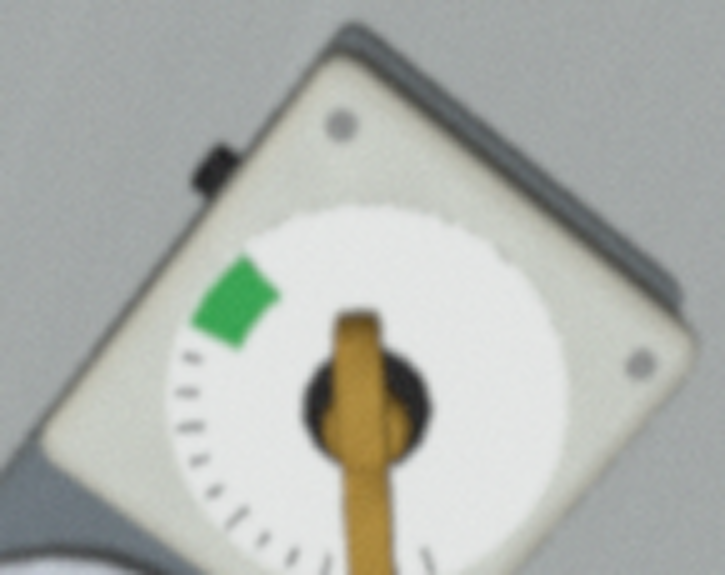

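```bash
python3 - <<'E'
from h import *
import pickle
s=pickle.load(open("s1.pkl","rb"));c=cam("wrist",s)
C=lambda u,v,z:onz(c,(235+u/5-.4,145+v/5-.4),z)
h=C(367,407,62);print("hub",h)
for z in(96,110):
  p,q=C(358,330,z),C(370,560,z);print(z,p,q,np.degrees(np.arctan2(*(q-p)[1::-1])))
g=C(236,303,60.5);d=g-h;print("green",np.degrees(np.arctan2(d[1],d[0])))
p=C(248,258,60.5)-h;q=C(193,323,60.5)-h;print([np.degrees(np.arctan2(x[1],x[0])) for x in(p,q)])
M=R.from_euler("xyz",s["ee_rot"],degrees=True).as_matrix()
print("off tool",(np.array([h[0],h[1],96])-s["ee_pos"])@M, np.degrees(np.arctan2(M[1,1],M[0,1])))
E
python3 - <<'E'
import sys; sys.path.insert(0,'.')
from h import *
crop("pics/w1.png","pics/c4.png",265,195,90,90,7)
E
```

```text
hub [509.21361143 271.29559938  62.        ]
96 [498.70771023 291.4210822   96.        ] [517.5501779 254.9051122  96.       ] -62.70598448443955
110 [497.56084017 294.39564776 110.        ] [515.49066031 259.64835321 110.        ] -62.70598448443948
green 165.70009949076794
[np.float64(152.55750006483078), np.float64(178.5907696404825)]
off tool [142.52896103  -1.71371459   3.42356003] 24.563834070469266
```

View pics/c4.png

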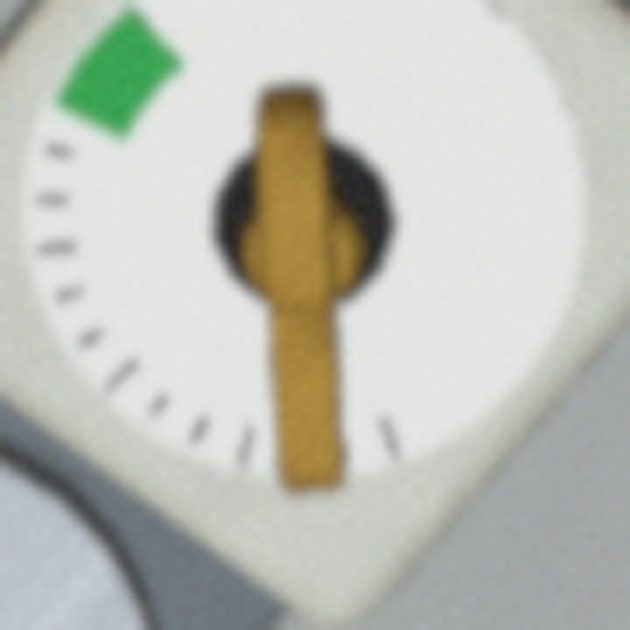

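Request:
jog_arm --plan '[2,-0.1,0.25,-0.45,3,0,0,0,3,0,0,0,0,0,0,0,0,0,0,0]' --claw 5

```text
time_s: 3.9
ee_pos: [509.0, 272.2, 157.9]
ee_rot: [-89.5, 89.8, -152.1]
force: [0.3, 0.9, 0.1]
gripper_width: 50.1
```

Run:
```python
from h import *
s=env.state()
cv2.imwrite("pics/w2.png",env.grab_frame("wrist")[:,:,::-1])
print(s["time_s"],s["qpos"].round(1),s["ee_pos"],s["gripper_width"])
c=cam("wrist",s); print(proj(c,[[509.2,271.8,62],[509.2,271.8,110],*[s["ee_pos"]*[1,1,0]+[0,0,z] for z in(62,96,110)]]))
```

```text
3.9 [27.  22.1 96.2 -0.  61.9 -0.4] [509.04429949 272.24778686 157.93641904] 50.07302832104791
[[309.86936755 251.23329421]
 [309.40193759 277.86842861]
 [309.96186076 250.62525882]
 [309.66367946 268.29113317]
 [309.51421588 277.14593698]]
```

View pics/w2.png

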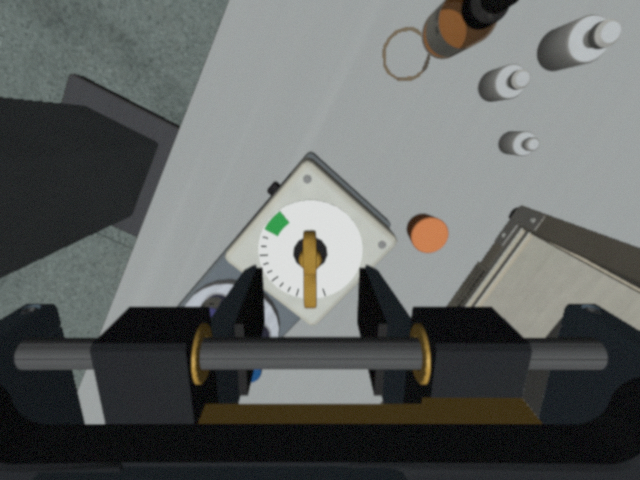

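Well centred: hub at (310,250), wing vertical in the image at column 309.5. Descend and grip.

Request:
jog_arm --plan '[2,0,0,0,2,0,0,0,1.4,0,0,0,0,0,0,0,0,0,0,0]'

```text
time_s: 4.37
ee_pos: [510.7, 273.1, 106.5]
ee_rot: [87.2, 89.9, 24.6]
force: [0.2, 0.9, 0.3]
gripper_width: 50.3
```

Request:
jog_arm --plan '[0,0,0,0,0,0,0,0,0,0,0,0,0,0,0,0,0,0,0,0,0,0,0,0]' --claw 0 --newtons 20

```text
time_s: 4.87
ee_pos: [509.8, 272.6, 105.2]
ee_rot: [74.0, 90.0, 11.4]
force: [-0.1, -1.3, 1.4]
gripper_width: 12.7
```

Request:
jog_arm --plan '[0,0,0,0,0,0,0,0,0,0,0,0]'

```text
time_s: 5.12
ee_pos: [508.3, 271.9, 104.8]
ee_rot: [-88.8, 89.8, -151.4]
force: [-4.6, -2.6, 3.9]
gripper_width: 8.0
```

Request:
jog_arm --plan '[0,-0.1,0,1,0,0,0,1,0,0,0,1,0,0,0,1,0,0,0,1,0,0,0,1]'

```text
time_s: 5.62
ee_pos: [508.3, 271.9, 104.9]
ee_rot: [-49.0, 89.9, -147.8]
force: [-2.8, -1.4, 2.8]
gripper_width: 8.1
```

Request:
jog_arm --plan '[0,0,0,1,0,0,0,1,0,0,0,1,0,0,0,1,0,0,0,1,0,0,0,0,0,0,0,0]'

```text
time_s: 6.2
ee_pos: [508.4, 271.8, 104.9]
ee_rot: [-18.9, 89.9, -147.3]
force: [-3.1, -2.4, 2.9]
gripper_width: 7.7
```

Run:
```python
from h import *
s=env.state()
cv2.imwrite("pics/w3.png",env.grab_frame("wrist")[:,:,::-1])
print(s["time_s"],s["qpos"].round(1),s["ee_pos"],s["force"],s["torque"],s["gripper_width"])
M=R.from_euler("xyz",s["ee_rot"],degrees=True).as_matrix();print(np.degrees(np.arctan2(M[1,1],M[0,1])))
```

```text
6.2 [ 27.   25.  100.1  -0.   54.9  65.4] [508.39136529 271.84053322 104.85668756] [-3.11022423 -2.43346814  2.87614378] [-0.44199308  0.47518807 -0.04888587] 7.6989806782797885
-38.41917555482588
```

View pics/w3.png

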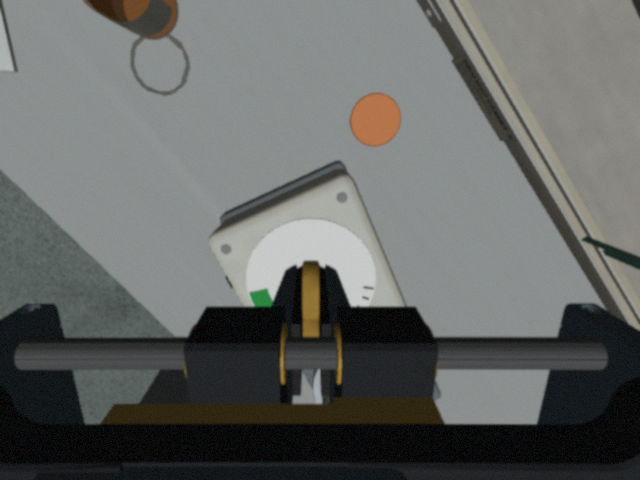

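The first turn went through, with the wing still aligned between the pads. Next I let go, lift and check.

Request:
jog_arm --plan '[0,0,0,0,0,0,0,0,0,0,0,0,0,0,0,0,0,0,0,0,0,0,0,0]' --claw 5

```text
time_s: 6.75
ee_pos: [509.1, 272.3, 104.9]
ee_rot: [145.7, 90.0, 17.1]
force: [-0.9, -0.0, 0.1]
gripper_width: 44.9
```

Request:
jog_arm --plan '[-2,0,0,0,-3,0,0,0,-3,0,0,0,0,0,0,0,0,0,0,0]'

```text
time_s: 7.17
ee_pos: [509.9, 272.7, 186.9]
ee_rot: [154.2, 89.7, 25.6]
force: [-0.5, -0.2, -0.2]
gripper_width: 50.0
```

Run:
```python
from h import *
import pickle
s=env.state();pickle.dump(s,open("s4.pkl","wb"))
cv2.imwrite("pics/w4.png",env.grab_frame("wrist")[:,:,::-1])
print(s["time_s"],s["qpos"].round(1),s["ee_pos"],s["gripper_width"])
c=cam("wrist",s); print(proj(c,[[508.6,271.8,62],[508.6,271.8,110]]))
crop("pics/w4.png","pics/c5.png",240,190,140,130,5)
```

```text
7.1667 [27.  20.6 94.  -0.  65.1 65.6] [509.91766364 272.68650358 186.85790862] 50.02386036328779
[[308.96639667 242.08903536]
 [308.85572163 263.54390109]]
```

View pics/c5.png

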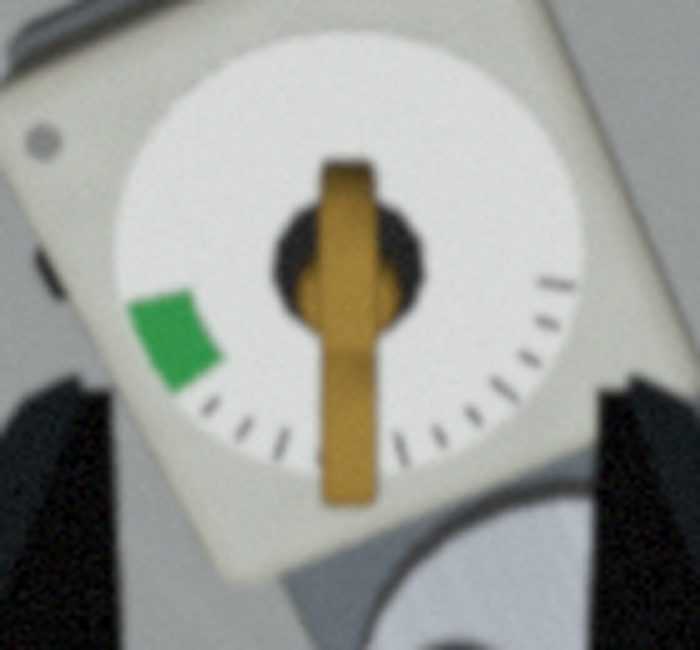

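Run:
```python
from h import *
import pickle
s=pickle.load(open("s4.pkl","rb"));c=cam("wrist",s)
C=lambda u,v,z:onz(c,(240+u/5-.4,190+v/5-.4),z)
ang=lambda d:np.degrees(np.arctan2(d[1],d[0]))
h=C(350,268,61);g=[ang(C(u,v,61)-h) for u,v in((129,303),(177,392),(175,342))]
print(h,g,"wing",ang(C(349,495,110)-C(348,180,110)))
```

```text
[508.21127476 270.49066901  61.        ] [np.float64(150.85717276751976), np.float64(178.39057363487197), np.float64(165.3629867561059)] wing -128.42612487915585
```

Request:
jog_arm --plan '[3,0,0,0,3,0,0,0,2.1,-0.1,0,0,0,0,0,0,0,0,0,0]'

```text
time_s: 7.63
ee_pos: [506.9, 272.1, 102.0]
ee_rot: [-23.2, 89.7, -151.8]
force: [0.1, 0.8, 0.8]
gripper_width: 50.5
```

Request:
jog_arm --plan '[0,0,0,0,0,0,0,0,0,0,0,0,0,0,0,0,0,0,0,0,0,0,0,0,0,0,0,0,0,0,0,0,0,0,0,0]' --claw 0 --newtons 20

```text
time_s: 8.38
ee_pos: [508.8, 272.5, 104.4]
ee_rot: [115.7, 89.9, -12.8]
force: [1.5, -3.1, 2.7]
gripper_width: 7.9
```

Request:
jog_arm --plan '[0,0,0,1,0,0,0,1,0,0,0,1,0,0,0,1,0,0,0,1,0,0,0,1,0,0,0,1,0,0,0,1,0,0,0,1,0,0,0,1,0,0,0,1,0,0,0,0]'

```text
time_s: 9.38
ee_pos: [509.1, 271.6, 104.4]
ee_rot: [149.5, 89.8, -45.2]
force: [2.9, -5.7, 2.1]
gripper_width: 7.8
```

Request:
jog_arm --plan '[0,0,0,0,0,0,0,0,0,0,0,0]'

```text
time_s: 9.63
ee_pos: [509.0, 271.6, 104.3]
ee_rot: [147.3, 89.8, -47.2]
force: [3.1, -5.4, 2.5]
gripper_width: 7.8
```

Request:
jog_arm --plan '[0,0,0,0,0,0,0,0,0,0,0,0,0,0,0,0,0,0,0,0,0,0,0,0]' --claw 5

```text
time_s: 10.13
ee_pos: [507.9, 272.9, 103.8]
ee_rot: [19.2, 90.0, -175.3]
force: [0.2, -0.4, 0.7]
gripper_width: 45.0
```

Request:
jog_arm --plan '[-2,0,0,0,-3,0,0,0,-3,0,0,0,-3,0,0,0,0,0,0,0,0,0,0,0]'

```text
time_s: 10.63
ee_pos: [508.8, 273.3, 215.9]
ee_rot: [-136.8, 89.7, 28.7]
force: [0.7, 0.1, 0.4]
gripper_width: 50.0
```

Run:
```python
from h import *
import pickle
s=env.state();pickle.dump(s,open("s5.pkl","wb"))
cv2.imwrite("pics/w5.png",env.grab_frame("wrist")[:,:,::-1])
print(s["time_s"],s["qpos"].round(1),s["ee_pos"],s["gripper_width"])
crop("pics/w5.png","pics/c6.png",240,180,140,130,5)
```

```text
10.6333 [ 27.1  19.3  91.6   0.   68.8 131.7] [508.83565407 273.32592462 215.86344338] 49.98664470914687
```

View pics/c6.png

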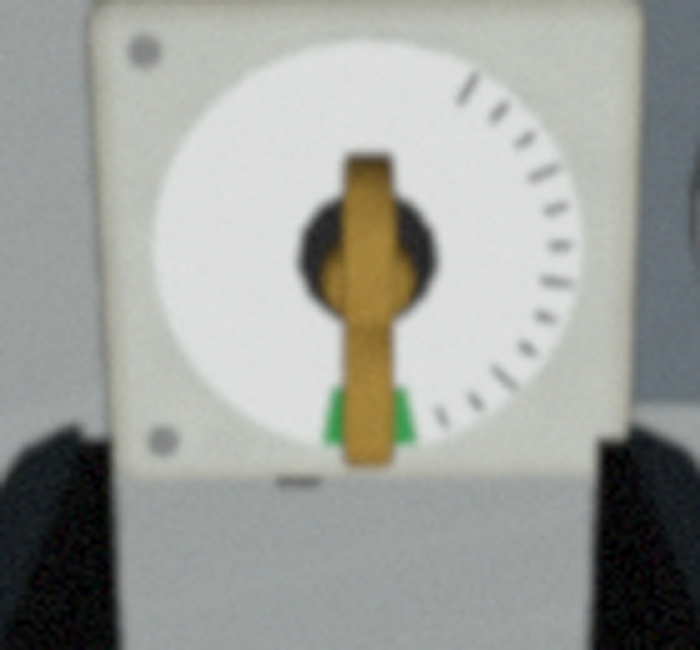

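The wing, with the pointer under it, stands in the middle of the green field: green shows evenly on both sides at about crop (340,415) and (400,415). One last check from the fixed cameras.

Run:
```python
from h import *
for n in("scene","side"): cv2.imwrite(f"pics/{n}9.png",env.grab_frame(n)[:,:,::-1])
a=cv2.imread("pics/scene9.png");b=cv2.imread("pics/side9.png");a0=cv2.imread("pics/scene0.png");b0=cv2.imread("pics/side0.png")
r=lambda im,u,v:cv2.resize(im[v:v+75,u:u+100],(400,300),interpolation=cv2.INTER_CUBIC)
cv2.imwrite("pics/f.png",np.vstack([np.hstack([r(a,110,255),r(b,270,150)]),np.hstack([r(b0,275,265),r(b,275,265)])]))
```

```text
(no output)
```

View pics/f.png

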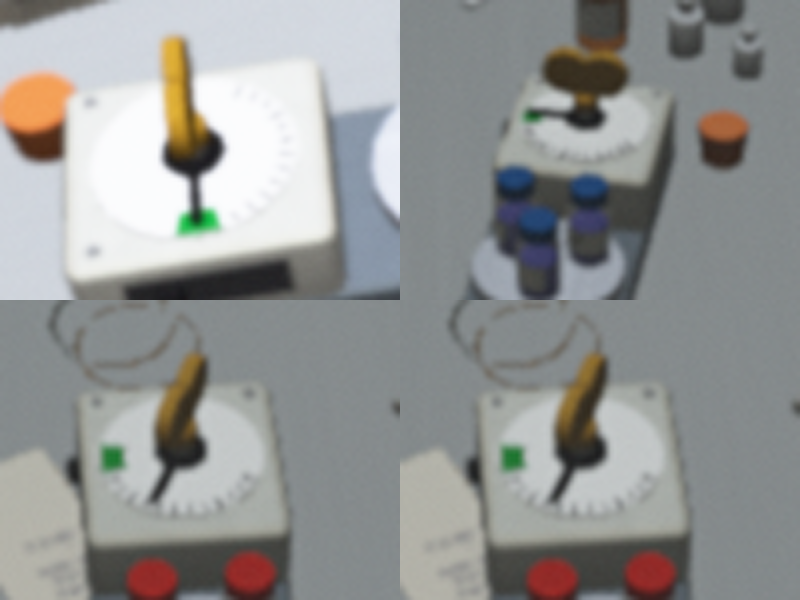

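The blue rotator's pointer is in the green field (top panels, at (197,215) and (533,115)). The red key looks the same before and after (bottom panels). I'm handing in now.

```bash
python3 -c "
from workcell import env
print(env.job_done())"
```

```text
the job is handed in; nothing more can be done
None
```

I wound the blue-capped rotator's key clockwise in two turns of about 66° each. Between them I let go of the key and lifted clear. I then let go again, rose about 110 mm, and handed the job in at roughly 11 s of the 42 s allowed.

The last wrist, scene and side pictures all show the black pointer in the middle of the green field. The red rotator's key and pointer look the same as at the start. The fixed-camera and wrist estimates of the key's axis differed by 2 to 4 mm, and the jaws closed on the key with side forces of only about 5 N. No check failed.

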